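# Wax the cutting board with the felt block

### The job

Wax the bare cutting board: take the pale wooden hand block with the honey-yellow felt sole by its upright grip, set it flat on the end of the board nearest you, press until the felt is squeezed about halfway, and rub it slowly with that same even pressure in one stroke down the middle of the board to the far end. Then lift it off and set it down gently on the free white counter beside the board, upright on its felt. Leave the dark block with the green sole where it is.

Things in the scene. Friction and masses are not known exactly. Their poses are not given: they have to be found in the camera images.
- wax_block: Loose pale wooden hand block, 70 mm high, 0.19 kg. Honey-yellow felt sole 66 x 96 mm at the bottom; wooden plate 60 x 90 mm, 20 to 34 mm above the underside; on it an upright grip 26 mm thick along x, 80 mm long along y, centred, 34 to 70 mm above the underside: pinch its 26 mm from above, fingertips over 35 mm. Origin: centre of the underside of the unsqueezed felt; z up.
- wax_sole (a joint): How far the wax block's springy felt sole is squeezed up into it: 0 free (also when it stands on its own), 0.012 m fully squeezed, then hard. It starts to give at 3.6 N and takes 0.6 N more per mm. Held 6 mm lower than where the free felt just touches, it is half squeezed and presses with about 7 N.
- board: Bare brown wooden cutting board, 190 mm along x, 300 mm along y, 22 mm thick, flat on top, fixed to the counter. Origin: centre of its underside; z up; y points away from the robot to within 20 degrees, so the near end is at y = -150 mm. The wax block fits on it with its centre up to 100 mm from the middle: stroke from y = -95 to +95 mm along x = 0, at about 50 mm/s.
- scour_block: Look-alike of the wax block, same size and shape, but dark wood with a dark green sole; not to be moved. Origin: centre of its underside. Both blocks and a 50 mm cheese cube stand to the right of the board, in any order, 100 mm or more apart, the blocks' y axes within 30 degrees of the robot's left-right direction.

How it is judged:
On the way, in this order (a step that is already met when the one before it is completed fails the run):
1. the wax block, level and within 25 mm of the board's long centre line, presses on the board with 4 to 20 N near the robot-side end (its centre more than 65 mm from the board's middle) (contact force between wax_block and board between 4 and 20 N and x of wax_block in the frame of board between -0.025 and 0.025 m and angle between wax_block's own z axis and vertical below 0.17 rad and y of wax_block in the frame of board below -0.065 m), for 0.2 s.
2. the wax block, level and within 25 mm of the board's long centre line, presses on the board with 4 to 20 N 20 to 60 mm short of the middle (contact force between wax_block and board between 4 and 20 N and x of wax_block in the frame of board between -0.025 and 0.025 m and angle between wax_block's own z axis and vertical below 0.17 rad and y of wax_block in the frame of board between -0.06 and -0.02 m), for 0.1 s.
3. the wax block, level and within 25 mm of the board's long centre line, presses on the board with 4 to 20 N within 20 mm of the middle (contact force between wax_block and board between 4 and 20 N and x of wax_block in the frame of board between -0.025 and 0.025 m and angle between wax_block's own z axis and vertical below 0.17 rad and y of wax_block in the frame of board between -0.02 and 0.02 m), for 0.1 s.
4. the wax block, level and within 25 mm of the board's long centre line, presses on the board with 4 to 20 N 20 to 60 mm past the middle (contact force between wax_block and board between 4 and 20 N and x of wax_block in the frame of board between -0.025 and 0.025 m and angle between wax_block's own z axis and vertical below 0.17 rad and y of wax_block in the frame of board between 0.02 and 0.06 m), for 0.1 s.
5. the wax block, level and within 25 mm of the board's long centre line, presses on the board with 4 to 20 N near the far end (its centre more than 65 mm past the middle) (contact force between wax_block and board between 4 and 20 N and x of wax_block in the frame of board between -0.025 and 0.025 m and angle between wax_block's own z axis and vertical below 0.17 rad and y of wax_block in the frame of board above 0.065 m), for 0.2 s.
At the end, for the whole second after the job is handed in: The wax block stands released and at rest upright (within 10 degrees) on its felt on the counter (its underside within about 10 mm of the counter top), not touching the board; the green-soled block is within 20 mm of where it stood (height (world z) of wax_block between -0.01 and 0.012 m and angle between wax_block's own z axis and vertical below 0.17 rad and contact force between wax_block and board below 0.1 N and linear speed of wax_block below 0.02 m/s and contact force between the fingers and wax_block below 0.1 N and distance of scour_block from where it was at the start of the episode below 0.02 m).
It fails at once if the green-soled block is shifted by more than 20 mm (distance of scour_block from where it was at the start of the episode above 0.02 m).
It fails at once if the wax block is dropped or thrown (faster than 0.6 m/s with no finger on it) (linear speed of wax_block above 0.6 m/s and contact force between the fingers and wax_block below 0.1 N).
It also fails if it takes over 53 s, if anything falls off the work surface, if the arm or the gripper's body presses on something with over 40 N, if the wrist force passes 120 N, or if a joint passes its speed limit or range.

### The arm

A 7-joint arm with a two-finger parallel gripper is mounted at the origin on a cart in front of the work surface, level with it; the furniture and walls round the work are solid. World frame = base frame: x ahead of the robot, y to its left, z up, the work surface at z = 0. Lengths are in m, angles in rad, forces in N, time in s.
With the tool pointing down it reaches from about 0.425 to 0.825 m from the base axis. Payload 3.6 kg.
Tool frame: the origin (TCP) lies at the centre of the arm's flange, where the gripper is bolted on; the fingertips stand 186 mm ahead of it and the grasp point (between the pads) lies 167 mm ahead of it; x points along the fingers, z is the direction in which the jaws open and shut, and the axes are right-handed (so a half turn about x gives the same grasp; the last joint's range is limited). The gripper opens to 93 mm and grips with 3 to 60 N. Pads are 15 mm wide; open, the fingers measure 128 mm over their backs; the gripper's body (75 mm by 188 mm) begins 65 mm behind the grasp point.
Start: joints at [1.258, 0.615, -0.013, 1.423, 0.008, 1.103, -0.04], TCP at [0.183, -0.624, 0.405] pointing down, gripper open.
Joint ranges: [-3.12, 3.12], [-0.3, 2.06], [-1.34, 1.32], [0.26, 2.42], [-1.36, 4.5], [0.01, 1.98], [-2.84, 2.84]. Speed limits (rad/s): [2.79, 2.79, 3.14, 3.14, 3.14, 3.14, 3.14].

### API

Orientations are given as a rotation vector (axis times angle).
In Python, from bench import sensors, viewer, workorder gives the robot as it stands.
- The arm moves only by the tool servo_tool, never from a script. Its argument "commands" is a list of rows, each a list of 7 numbers: the shift along the world's x, y, z in m, then the turn, a rotation vector about the world's x, y, z in degrees, then the opening, from 0 (shut) to 1 (fully open). A call has 1 to 12 rows; each row is the pose to reach, as a shift and turn from the pose commanded when the call began; what a row does not reach only later rows make up. A row lasts 1/10 s, in which the tool goes at most 50 mm and 8.59 degrees, less where a joint would pass 70% of its speed; a pose out of reach is approached as far as the arm can. A call with a gripper value outside its range is refused whole. The fingers move at their own pace and stop on an object; "grip_force" is the grip in N (left out, the last holds). Time passes only in rows, so rows that repeat a pose let the fingers close. It gives the time, the measured TCP pose, the force and the opening at its end, in the units of the state.
- sensors.get_obs(): the state, without advancing time (a new reading comes with each control period).
- viewer.grab_frame(name): name is "side" or "top" or "wrist"; returns the picture (480x640x3 uint8, red, green, blue); there is no depth.
- viewer.camera_info(name): a dict with "K" (3x3 intrinsics, pixels), "world_from_camera" (4x4, takes a point from camera to world coordinates). Camera axes: x right, y down, z forward; pixel columns grow to the right and rows downward; lengths in m; the calibration is good to about 2 mm. A picture is of the moment at which its call begins: read the wrist's pose just before it. camera_info takes no time and is no camera call; for the wrist camera it gives the pose at the moment of the call.
- workorder.hand_in(): hands the job in, once; it reports no verdict.
The state is a dict: "time": time; "q": joint angles; "joint_velocities": joint speeds; "tau": joint torques, N m; "tcp_pos": TCP position; "tcp_rot": TCP orientation; "ft_force": force on the tool from outside, world axes, zero at the start; "moment": the same for the moment, N m; "grip_width": finger opening in m.
Only numpy, scipy, OpenCV 4.12 (cv2) and the standard library are available. Lean on these libraries where they do the work, as an engineer would, in place of code of your own. Each camera call takes 0.05 s, during which the arm holds its last target.

## Working session

There is one attempt and no reset: what is moved stays moved. The work goes in short steps, Python scripts to look and compute and a tool call to move; the robot and the scene stay as the last step left them, time stands still between calls to the robot, and variables do not carry over. Pictures are saved under pics/ and viewed, and the job is handed in when it is done.

Besides the shell and the picture viewer there is one more tool, called after ">>>" as name(argument=value, ...), one argument or row to a line, values as JSON. servo_tool: Moves the arm, as the interface text tells. Its arguments: {"type":"object","properties":{"commands":{"type":"array","items":{"type":"array","items":{"type":"number"}}},"grip_force":{"type":"number"}},"required":["commands"]}

```bash
ls; mkdir -p pics; python3 - <<'E'
from bench import sensors, viewer
import cv2
o=sensors.get_obs();print(o)
for n in ("side","top"):
    im=viewer.grab_frame(n);cv2.imwrite(f"pics/{n}0.png",im[:,:,::-1]);c=viewer.camera_info(n);print(n,c)
E
```

```text
pics
{'time': 0.0, 'q': array([ 1.25849881,  0.61591214, -0.01259073,  1.42486619,  0.00813329,
        1.10341268, -0.04039164]), 'joint_velocities': array([-3.31820115e-04, -1.27697467e-03,  3.91546780e-05, -2.03009754e-03,
       -1.93828285e-03, -6.96862974e-04, -6.26961739e-04]), 'tau': array([ 8.30414410e-05, -4.58936763e+01,  2.08818829e-01, -1.65743369e+01,
       -6.11839816e-02,  2.05007312e-02,  2.17070897e-04]), 'tcp_pos': array([ 0.18316283, -0.62333627,  0.4035961 ]), 'tcp_rot': array([ 0.99760035,  1.33312115, -0.99517094]), 'ft_force': array([-0.06111812, -0.5356    , -0.40946927]), 'moment': array([-0.02300145,  0.01785308,  0.02605523]), 'grip_width': 0.09327568588367535}
side {'K': array([[474.90264263,   0.        , 322.08461956],
       [  0.        , 474.90264263, 237.78225219],
       [  0.        ,   0.        ,   1.        ]]), 'world_from_camera': array([[-0.9779068 , -0.08058192,  0.19288557,  0.36458078],
       [-0.20757807,  0.48331335, -0.85048195,  0.5527707 ],
       [-0.0246907 , -0.8717309 , -0.48936245,  0.47507613],
       [ 0.        ,  0.        ,  0.        ,  1.        ]])}
top {'K': array([[550.36965223,   0.        , 318.03938436],
       [  0.        , 550.36965223, 248.79482045],
       [  0.        ,   0.        ,   1.        ]]), 'world_from_camera': array([[-1.13484720e-02, -9.81537245e-01,  1.90934148e-01,
         3.52414795e-01],
       [-9.99935553e-01,  1.12009556e-02, -1.85187136e-03,
        -1.70312815e-01],
       [-3.20964209e-04, -1.90942859e-01, -9.81601101e-01,
         9.10883958e-01],
       [ 0.00000000e+00,  0.00000000e+00,  0.00000000e+00,
         1.00000000e+00]])}
```

View pics/top0.png

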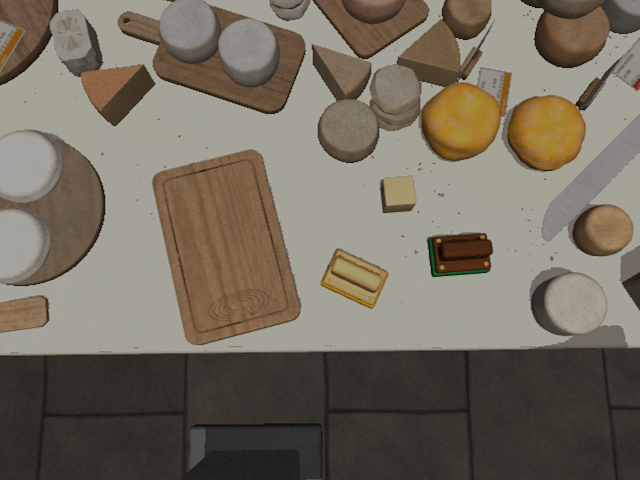

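View pics/side0.png

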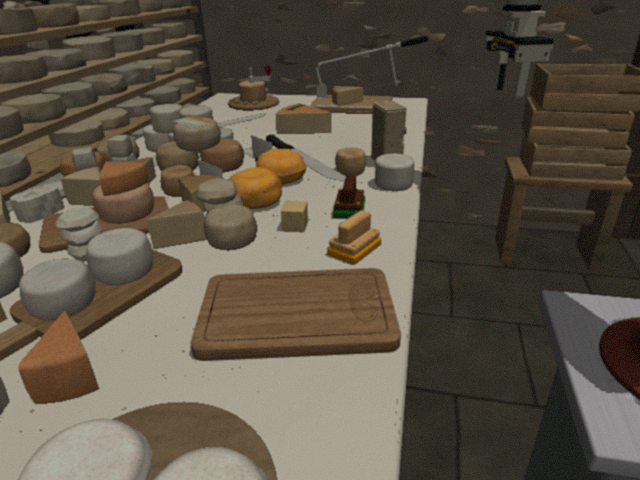

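The top view shows the board around (226,245), the wax block at (355,278), the green block at (461,255) and the cheese cube at (398,194). I'll measure these next.

```bash
cat > h.py <<'E'
import numpy as np, cv2
from bench import sensors, viewer
def ray(cam,px,z):
    K,T=cam["K"],cam["world_from_camera"]
    px=np.atleast_2d(np.float64(px))
    d=np.c_[px,np.ones(len(px))]@np.linalg.inv(K).T@T[:3,:3].T
    o=T[:3,3]
    return o+d*((z-o[2])/d[:,2])[:,None]
def proj(cam,P):
    T=np.linalg.inv(cam["world_from_camera"]);p=np.atleast_2d(P)@T[:3,:3].T+T[:3,3]
    p=p@cam["K"].T;return p[:,:2]/p[:,2:]
E
python3 - <<'E'
from h import *
im=cv2.imread("pics/top0.png");hsv=cv2.cvtColor(im,cv2.COLOR_BGR2HSV)
cam=viewer.camera_info("top")
for p in [(230,220),(345,258),(355,270),(330,280),(375,283),(350,290),(140,300),(400,300),(328,285)]:print(p,hsv[p[1],p[0]])
# board
def big(m,roi):
    k=np.zeros_like(m);x0,y0,x1,y1=roi;k[y0:y1,x0:x1]=m[y0:y1,x0:x1]
    cs,_=cv2.findContours(k,cv2.RETR_EXTERNAL,cv2.CHAIN_APPROX_NONE);return max(cs,key=cv2.contourArea)
m=cv2.inRange(hsv,(5,70,30),(20,255,220))
c=big(m,(140,140,312,347))
W=ray(cam,c[:,0,:],0.022)[:,:2]
r=cv2.minAreaRect(np.float32(W*1000));print("board",r,cv2.contourArea(c))
m=cv2.inRange(hsv,(15,60,60),(35,255,255))
c=big(m,(315,240,395,315));cv2.drawContours(im,[c],-1,(0,0,255),1)
m2=cv2.inRange(hsv,(15,150,60),(35,255,255));
r=cv2.minAreaRect(np.float32(ray(cam,c[:,0,:],0.0)[:,:2]*1000));print("block z0",r)
r=cv2.minAreaRect(np.float32(ray(cam,c[:,0,:],0.02)[:,:2]*1000));print("block z20",r)
cv2.imwrite("pics/blk.png",cv2.resize(im[230:320,310:400],None,fx=6,fy=6,interpolation=cv2.INTER_NEAREST))
E
```

```text
(230, 220) [ 14 129 115]
(345, 258) [ 18 123 137]
(355, 270) [ 25  92 166]
(330, 280) [ 21 176 164]
(375, 283) [ 25  94 163]
(350, 290) [ 21 107 165]
(140, 300) [ 27  17 165]
(400, 300) [ 27  16 164]
(328, 285) [ 21 169 121]
board ((535.6536254882812, -17.578536987304688), (299.71270751953125, 189.2645263671875), 14.206608772277832) 20051.5
block z0 ((478.80963134765625, -231.54861450195312), (97.97127532958984, 68.57217407226562), 64.27021026611328)
block z20 ((476.03448486328125, -230.20411682128906), (95.82019805908203, 67.06658935546875), 64.27021026611328)
```

View pics/blk.png

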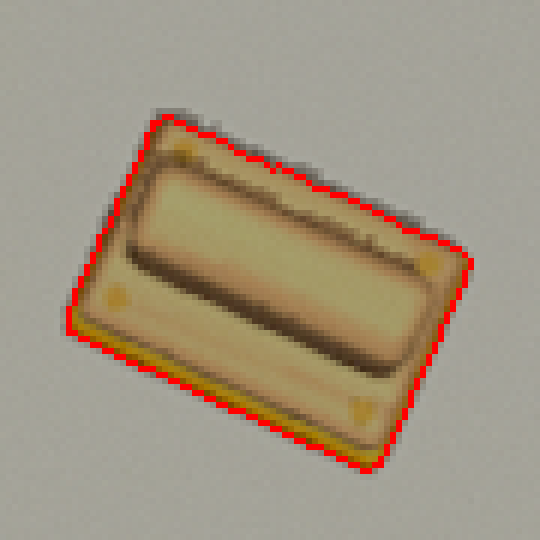

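```bash
python3 - <<'E'
from h import *
from scipy.spatial.transform import Rotation as R
cam=viewer.camera_info("top");sc=viewer.camera_info("side")
im=cv2.imread("pics/top0.png")
hsv=cv2.cvtColor(im,cv2.COLOR_BGR2HSV)
m=cv2.inRange(hsv,(23,60,158),(32,130,255))
k=np.zeros_like(m);k[245:305,325:390]=m[245:305,325:390]
cs,_=cv2.findContours(k,cv2.RETR_EXTERNAL,cv2.CHAIN_APPROX_NONE);c=max(cs,key=cv2.contourArea)
r=cv2.minAreaRect(np.float32(ray(cam,c[:,0,:],0.07)[:,:2]*1000));print("grip top",r)
# outline test: project model corners for centre guess
# plate top corners far side, felt bottom near
q=np.array([[165,113],[472,262],[375,472],[66,332]])/6+[310,230]
print("plate far corners z34",ray(cam,q[:2],.034)[:,:2],"\nfelt near corners z10",ray(cam,q[2:],.010)[:,:2])
G=proj(sc,[[.477,-.231,.07]]);print("side px of grip top",G)
si=cv2.imread("pics/side0.png")
cv2.circle(si,tuple(int(v) for v in G[0]),2,(0,0,255),-1)
cv2.imwrite("pics/s.png",cv2.resize(si[180:290,290:430],None,fx=5,fy=5))
o=sensors.get_obs();M=R.from_rotvec(o["tcp_rot"]).as_matrix();print(M.round(3))
E
```

```text
grip top ((477.11285400390625, -231.0884552001953), (69.53870391845703, 13.724533081054688), 63.93098831176758)
plate far corners z34 [[ 0.52255599 -0.20355061]
 [ 0.48091928 -0.28513049]] 
felt near corners z10 [[ 0.42704013 -0.25980746]
 [ 0.46631632 -0.17619068]]
side px of grip top [[355.70547207 219.16725663]]
[[-0.001  0.959  0.282]
 [ 0.002  0.282 -0.959]
 [-1.    -0.    -0.002]]
```

View pics/s.png

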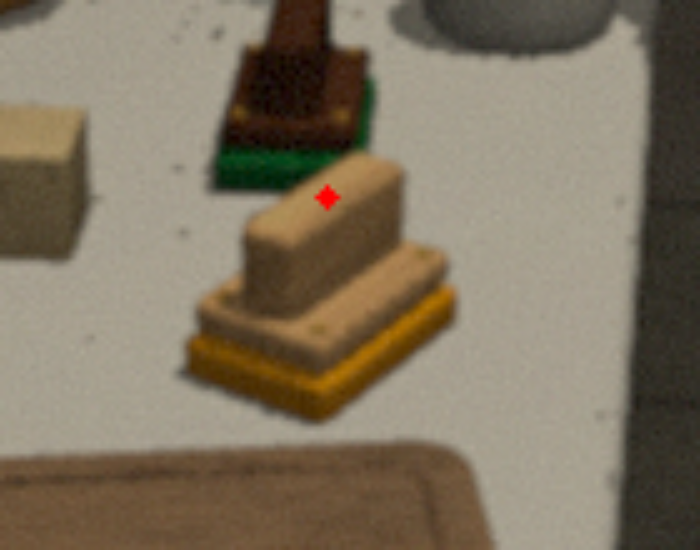

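Both views agree: the wax block is at (0.477, -0.231), its long axis at 64°, and its size matches. The board is at (0.536, -0.018), with its y axis at +14.2°. I'll move above the block.

>>> servo_tool(
  commands=[
    [0.015,0.02,0,0,0,3,1],
    [0.045,0.06,0,0,0,7.5,1],
    [0.075,0.1,0,0,0,12.5,1],
    [0.105,0.14,0,0,0,17.5,1],
    [0.135,0.18,0,0,0,22.5,1],
    [0.165,0.22,0,0,0,27.5,1],
    [0.195,0.26,0,0,0,32.5,1],
    [0.225,0.3,0,0,0,37.5,1],
    [0.255,0.34,0,0,0,42.5,1],
    [0.28,0.373,0,0,0,46.5,1],
    [0.294,0.393,0,0,0,47.8,1],
    [0.294,0.393,0,0,0,47.8,1],
  ],
)

```text
time: 1.3
tcp_pos: [0.4794, -0.2263, 0.4046]
tcp_rot: [0.349, 1.542, -0.344]
ft_force: [0.8, -0.1, -0.0]
grip_width: 0.0929
```

```bash
python3 - <<'E'
from h import *
from scipy.spatial.transform import Rotation as R
o=sensors.get_obs();print(o);M=R.from_rotvec(o["tcp_rot"]).as_matrix();print(M.round(3))
c=viewer.camera_info("wrist");im=viewer.grab_frame("wrist")[:,:,::-1].copy()
for p in [(.477,-.231,.07)]:
    g=proj(c,[p])[0];print(g);cv2.circle(im,tuple(int(v) for v in g),3,(0,0,255),-1)
cv2.imwrite("pics/w1.png",im)
E
```

```text
{'time': 1.3, 'q': array([ 0.6045113 ,  0.44299971, -0.29802742,  1.7647157 ,  0.15066037,
        0.95643222, -0.19551286]), 'joint_velocities': array([ 0.05700332, -0.00683078,  0.08303969,  0.01128987,  0.02914826,
        0.01142158,  0.01737471]), 'tau': array([-4.19654455e-01, -3.58478415e+01, -2.20126703e+00, -1.50945032e+01,
       -9.17522376e-02, -3.11323057e-02, -9.14388313e-02]), 'tcp_pos': array([ 0.47935718, -0.22629808,  0.40456122]), 'tcp_rot': array([ 0.34918527,  1.54245731, -0.34408927]), 'ft_force': array([ 0.78794569, -0.11287985, -0.03928282]), 'moment': array([ 0.01100528, -0.05205432,  0.00723849]), 'grip_width': 0.09290964280742109}
[[ 0.001  0.428  0.904]
 [ 0.003  0.904 -0.428]
 [-1.     0.003 -0.   ]]
[319.26754368 226.38749747]
```

View pics/w1.png

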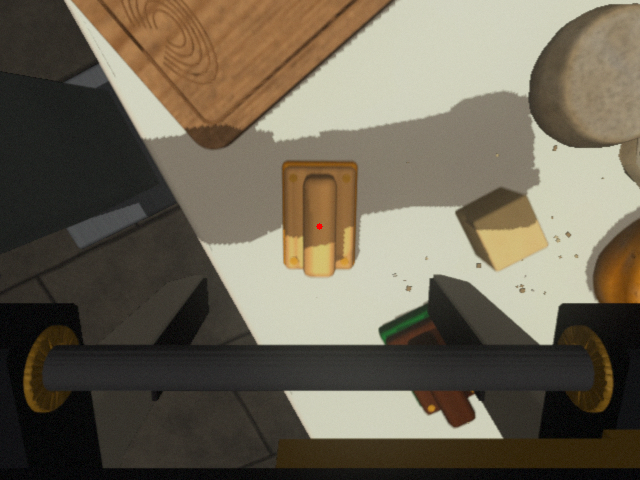

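The wrist view confirms it: the predicted grip centre falls on the grip at (319,226), and the jaws are square to it. I'll descend partway and check that the arm has settled.

>>> servo_tool(
  commands=[
    [0,0,-0.01,0,0,0,1],
    [0,0,-0.03,0,0,0,1],
    [0,0,-0.055,0,0,0,1],
    [0,0,-0.08,0,0,0,1],
    [0,0,-0.095,0,0,0,1],
    [0,0,-0.1,0,0,0,1],
    [0,0,-0.1,0,0,0,1],
  ],
)

```text
time: 2.05
tcp_pos: [0.4762, -0.2319, 0.3037]
tcp_rot: [0.355, 1.544, -0.356]
ft_force: [-0.6, 0.2, 0.4]
grip_width: 0.0926
```

```bash
python3 - <<'E'
from h import *
o=sensors.get_obs();print(o["tcp_pos"],o["ft_force"],o["joint_velocities"].round(3))
E
```

```text
[ 0.47624958 -0.23192697  0.30374558] [-0.60839108  0.15688099  0.3615018 ] [-0.004 -0.027 -0.014 -0.027 -0.005  0.011  0.002]
```

>>> servo_tool(
  commands=[
    [0,0,-0.012,0,0,0,1],
    [0,0,-0.03,0,0,0,1],
    [0,0,-0.048,0,0,0,1],
    [0,0,-0.063,0,0,0,1],
    [0,0,-0.073,0,0,0,1],
    [0,0,-0.078,0,0,0,1],
    [0,0,-0.078,0,0,0,1],
    [0,0,-0.078,0,0,0,1],
  ],
  grip_force=30,
)

```text
time: 2.85
tcp_pos: [0.4776, -0.2307, 0.2273]
tcp_rot: [0.353, 1.54, -0.354]
ft_force: [-0.3, -0.0, 0.3]
grip_width: 0.0929
```

>>> servo_tool(
  commands=[
    [0,0,0,0,0,0,0],
    [0,0,0,0,0,0,0],
    [0,0,0,0,0,0,0],
    [0,0,0,0,0,0,0],
    [0,0,0,0,0,0,0],
    [0,0,0,0,0,0,0],
    [0,0,0,0,0,0,0],
    [0,0,0,0,0,0,0],
  ],
  grip_force=40,
)

```text
time: 3.65
tcp_pos: [0.4773, -0.2306, 0.2267]
tcp_rot: [0.353, 1.542, -0.353]
ft_force: [-0.8, -0.7, -0.9]
grip_width: 0.0334
```

>>> servo_tool(
  commands=[
    [0,0,0,0,0,0,0],
    [0,0,0,0,0,0,0],
    [0,0,0,0,0,0,0],
    [0,0,0,0,0,0,0],
    [0,0,0,0,0,0,0],
  ],
)

```text
time: 4.15
tcp_pos: [0.4774, -0.2307, 0.2267]
tcp_rot: [0.353, 1.541, -0.353]
ft_force: [0.7, -0.1, -0.6]
grip_width: 0.0257
```

The grip is at 25.7 mm, so the block is held. I'll lift, then move to the board start while turning +40°.

>>> servo_tool(
  commands=[
    [0,0,0.01,0,0,0,0],
    [0,0,0.025,0,0,0,0],
    [0,0,0.045,0,0,0,0],
    [0,0,0.065,0,0,0,0],
    [0,0,0.08,0,0,0,0],
    [0,0,0.08,0,0,0,0],
    [0,0,0.08,0,0,0,0],
  ],
)

```text
time: 4.85
tcp_pos: [0.4768, -0.2305, 0.3068]
tcp_rot: [0.353, 1.542, -0.354]
ft_force: [-1.1, 0.7, -2.2]
grip_width: 0.0259
```

>>> servo_tool(
  commands=[
    [-0.001,0.008,0,0,0,2,0],
    [-0.004,0.027,0,0,0,6,0],
    [-0.008,0.052,0,0,0,11,0],
    [-0.012,0.078,0,0,0,16.5,0],
    [-0.016,0.105,0,0,0,22,0],
    [-0.02,0.132,0,0,0,27.5,0],
    [-0.023,0.156,0,0,0,32.5,0],
    [-0.026,0.175,0,0,0,36.5,0],
    [-0.028,0.187,0,0,0,39,0],
    [-0.0285,0.191,0,0,0,40,0],
    [-0.0285,0.191,0,0,0,40,0],
    [-0.0285,0.191,0,0,0,40,0],
  ],
)

```text
time: 6.05
tcp_pos: [0.4489, -0.0406, 0.3066]
tcp_rot: [-0.193, 1.562, 0.192]
ft_force: [-0.1, -0.6, -1.4]
grip_width: 0.0256
```

```bash
python3 - <<'E'
from h import *
o=sensors.get_obs();print(o["time"],o["tcp_pos"],o["tcp_rot"],o["ft_force"],o["moment"],o["grip_width"])
for n in ("side","top"):cv2.imwrite(f"pics/{n}2.png",viewer.grab_frame(n)[:,:,::-1])
E
```

```text
6.05 [ 0.44891664 -0.0405856   0.30662752] [-0.19318657  1.56245496  0.19208878] [-0.06653434 -0.62607976 -1.44518963] [-0.03064144 -0.05910109  0.00242688] 0.02560246185004352
```

View pics/side2.png

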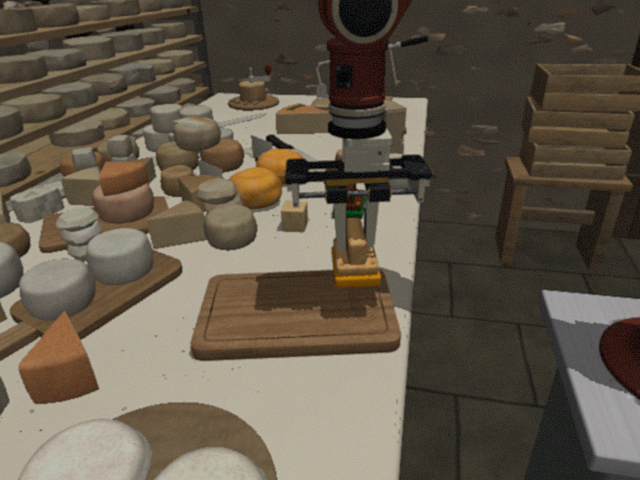

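View pics/top2.png

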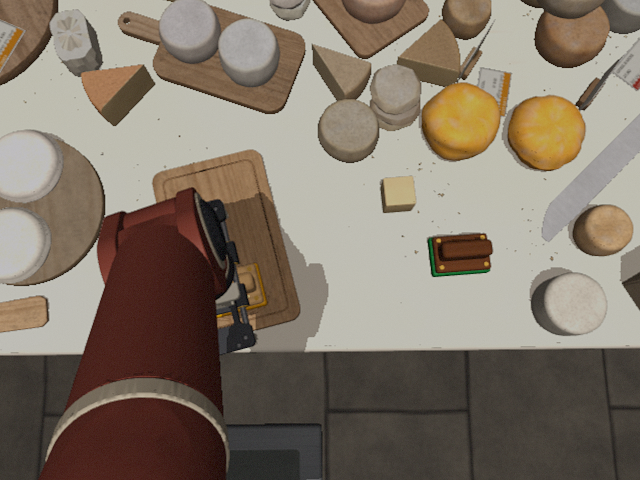

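The side view shows the block level in the jaws above the near end, around (356,275). The top view shows it square to the board. Contact is expected at TCP z≈0.2487, so I'll lower in two stages, watching the force.

>>> servo_tool(
  commands=[
    [0,0,-0.01,0,0,0,0],
    [0,0,-0.025,0,0,0,0],
    [0,0,-0.04,0,0,0,0],
    [0,0,-0.05,0,0,0,0],
    [0,0,-0.055,0,0,0,0],
    [0,0,-0.058,0,0,0,0],
    [0,0,-0.06,0,0,0,0],
    [0,0,-0.06,0,0,0,0],
  ],
)

```text
time: 6.95
tcp_pos: [0.4486, -0.0396, 0.2471]
tcp_rot: [-0.195, 1.562, 0.194]
ft_force: [-1.5, 0.1, 3.3]
grip_width: 0.0258
```

>>> servo_tool(
  commands=[
    [0,0,-0.002,0,0,0,0],
    [0,0,-0.004,0,0,0,0],
    [0,0,-0.004,0,0,0,0],
    [0,0,-0.004,0,0,0,0],
  ],
)

```text
time: 7.35
tcp_pos: [0.4486, -0.0396, 0.243]
tcp_rot: [-0.195, 1.562, 0.194]
ft_force: [-2.3, 0.1, 6.4]
grip_width: 0.0262
```

```bash
python3 - <<'E'
from h import *
o=sensors.get_obs();print(o["time"],o["tcp_pos"],o["tcp_rot"],o["ft_force"],o["moment"],o["grip_width"])
cv2.imwrite("pics/side3.png",viewer.grab_frame("side")[200:340,270:410][:,:,::-1].repeat(4,0).repeat(4,1))
E
```

```text
7.35 [ 0.44860684 -0.03963126  0.24299931] [-0.19450399  1.56232174  0.19394734] [-2.29195685  0.07795604  6.40167383] [-0.09192004  0.5023499  -0.05872   ] 0.02616739679872151
```

View pics/side3.png

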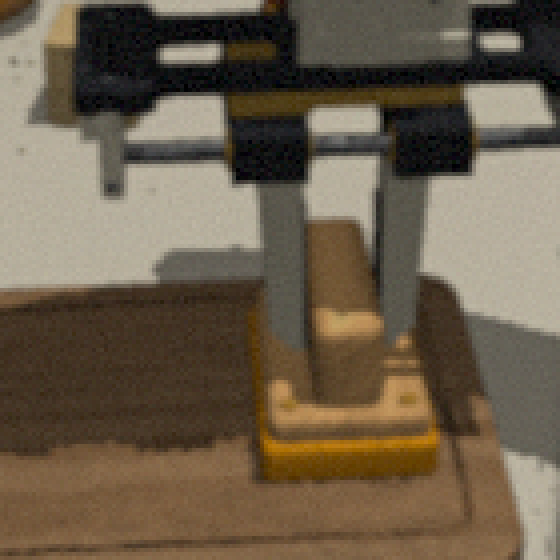

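The net contact force is about 8 N, with the felt half squeezed and the block level. I'll stroke along (0.969, 0.245) at 50 mm/s, in 60 mm sections.

>>> servo_tool(
  commands=[
    [0.0048,0.0012,0,0,0,0,0],
    [0.0097,0.0025,0,0,0,0,0],
    [0.0145,0.0037,0,0,0,0,0],
    [0.0194,0.0049,0,0,0,0,0],
    [0.0242,0.0061,0,0,0,0,0],
    [0.0291,0.0074,0,0,0,0,0],
    [0.0339,0.0086,0,0,0,0,0],
    [0.0388,0.0098,0,0,0,0,0],
    [0.0436,0.011,0,0,0,0,0],
    [0.0485,0.0123,0,0,0,0,0],
    [0.0533,0.0135,0,0,0,0,0],
    [0.0582,0.0147,0,0,0,0,0],
  ],
)

```text
time: 8.6
tcp_pos: [0.5064, -0.0253, 0.2429]
tcp_rot: [-0.195, 1.565, 0.193]
ft_force: [-2.8, -0.8, 5.6]
grip_width: 0.0255
```

>>> servo_tool(
  commands=[
    [0.0048,0.0012,0,0,0,0,0],
    [0.0097,0.0025,0,0,0,0,0],
    [0.0145,0.0037,0,0,0,0,0],
    [0.0194,0.0049,0,0,0,0,0],
    [0.0242,0.0061,0,0,0,0,0],
    [0.0291,0.0074,0,0,0,0,0],
    [0.0339,0.0086,0,0,0,0,0],
    [0.0388,0.0098,0,0,0,0,0],
    [0.0436,0.011,0,0,0,0,0],
    [0.0485,0.0123,0,0,0,0,0],
    [0.0533,0.0135,0,0,0,0,0],
    [0.0582,0.0147,0,0,0,0,0],
  ],
)

```text
time: 9.8
tcp_pos: [0.5647, -0.0106, 0.243]
tcp_rot: [-0.195, 1.564, 0.193]
ft_force: [-3.7, -1.3, 5.9]
grip_width: 0.0257
```

>>> servo_tool(
  commands=[
    [0.0048,0.0012,0,0,0,0,0],
    [0.0097,0.0025,0,0,0,0,0],
    [0.0145,0.0037,0,0,0,0,0],
    [0.0194,0.0049,0,0,0,0,0],
    [0.0242,0.0061,0,0,0,0,0],
    [0.0291,0.0074,0,0,0,0,0],
    [0.0339,0.0086,0,0,0,0,0],
    [0.0388,0.0098,0,0,0,0,0],
    [0.0436,0.011,0,0,0,0,0],
    [0.0485,0.0123,0,0,0,0,0],
    [0.0533,0.0135,0,0,0,0,0],
    [0.0582,0.0147,0,0,0,0,0],
  ],
)

```text
time: 11.0
tcp_pos: [0.6231, 0.0041, 0.2431]
tcp_rot: [-0.195, 1.564, 0.193]
ft_force: [-3.6, -0.5, 5.5]
grip_width: 0.0258
```

>>> servo_tool(
  commands=[
    [0.002,0.0005,0,0,0,0,0],
    [0.002,0.0005,0,0,0,0,0],
    [0.002,0.0005,0,0,0,0,0],
  ],
)

```text
time: 11.3
tcp_pos: [0.6254, 0.0047, 0.2433]
tcp_rot: [-0.195, 1.562, 0.193]
ft_force: [-2.9, -0.9, 5.0]
grip_width: 0.0259
```

```bash
python3 - <<'E'
from h import *
o=sensors.get_obs();print(o["time"],o["tcp_pos"],o["tcp_rot"],o["ft_force"],o["moment"],o["grip_width"])
d=o["tcp_pos"][:2]-[.5357,-.0176];a=np.radians(14.2);print("board y,x",d@[np.cos(a),np.sin(a)],d@[np.sin(a),-np.cos(a)])
cv2.imwrite("pics/side4.png",viewer.grab_frame("side")[:,:,::-1])
cv2.imwrite("pics/top4.png",viewer.grab_frame("top")[:,:,::-1])
E
```

```text
11.3 [0.62535172 0.0047143  0.24326038] [-0.19452979  1.56236076  0.19341319] [-2.90567189 -0.92696951  4.96831891] [-1.87786842e-01  5.50803203e-01 -2.53381626e-04] 0.02591389529720402
board y,x 0.09238630855021489 0.0003597360598607696
```

View pics/side4.png

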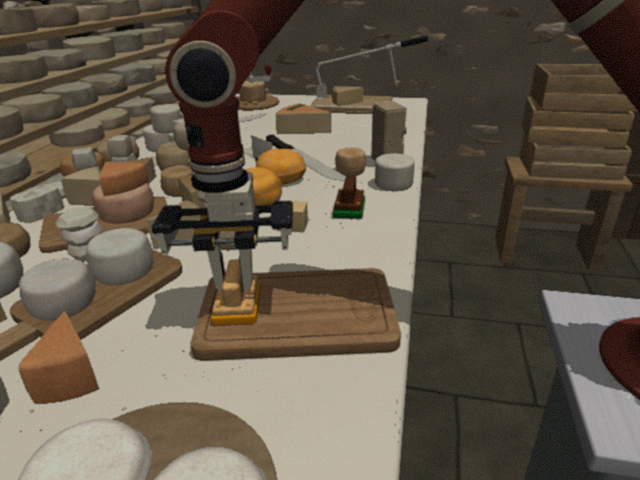

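The block is at the far end, around (235,300) in the side view: board y = +92 mm, x = 0 mm, still level, with about 7 N throughout. I'll lift and return it to its original, known-clear spot.

>>> servo_tool(
  commands=[
    [0,0,0.008,0,0,0,0],
    [0,0,0.022,0,0,0,0],
    [0,0,0.04,0,0,0,0],
    [0,0,0.058,0,0,0,0],
    [0,0,0.072,0,0,0,0],
    [0,0,0.08,0,0,0,0],
    [0,0,0.08,0,0,0,0],
  ],
)

```text
time: 12.1
tcp_pos: [0.6257, 0.0051, 0.3241]
tcp_rot: [-0.194, 1.559, 0.194]
ft_force: [0.1, -0.3, -1.8]
grip_width: 0.026
```

>>> servo_tool(
  commands=[
    [-0.006,-0.01,0,0,0,-2,0],
    [-0.02,-0.032,0,0,0,-5.5,0],
    [-0.037,-0.059,0,0,0,-10,0],
    [-0.054,-0.086,0,0,0,-14.5,0],
    [-0.071,-0.113,0,0,0,-19,0],
    [-0.088,-0.14,0,0,0,-23.5,0],
    [-0.105,-0.167,0,0,0,-28,0],
    [-0.121,-0.193,0,0,0,-32.5,0],
    [-0.134,-0.214,0,0,0,-36.5,0],
    [-0.144,-0.229,0,0,0,-39,0],
    [-0.148,-0.236,0,0,0,-40,0],
    [-0.148,-0.236,0,0,0,-40,0],
  ],
)

```text
time: 13.3
tcp_pos: [0.4768, -0.2319, 0.3224]
tcp_rot: [0.355, 1.542, -0.355]
ft_force: [-0.2, 0.5, -1.4]
grip_width: 0.0255
```

```bash
python3 - <<'E'
from h import *
o=sensors.get_obs();print(o["time"],o["tcp_pos"],o["tcp_rot"],o["ft_force"],o["grip_width"])
cv2.imwrite("pics/side5.png",viewer.grab_frame("side")[:,:,::-1])
E
```

```text
13.3 [ 0.47676451 -0.23185939  0.3224154 ] [ 0.35483801  1.54232822 -0.35508149] [-0.18797328  0.54337744 -1.37031221] 0.02550545500456779
```

View pics/side5.png

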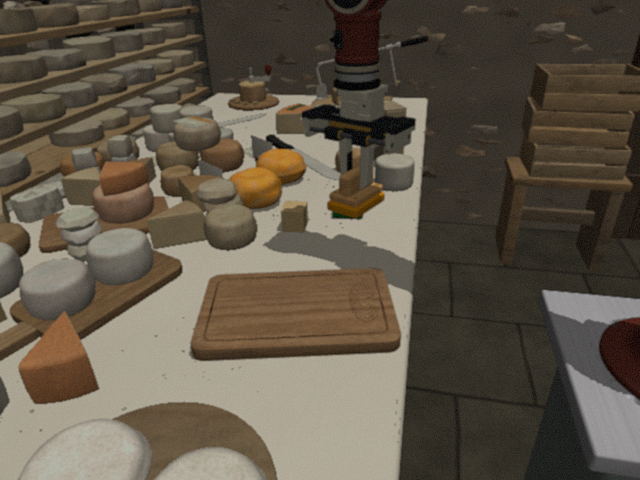

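The block hangs level over its old spot, around (357,195). I'll lower it gently.

>>> servo_tool(
  commands=[
    [0,0,-0.01,0,0,0,0],
    [0,0,-0.027,0,0,0,0],
    [0,0,-0.045,0,0,0,0],
    [0,0,-0.063,0,0,0,0],
    [0,0,-0.077,0,0,0,0],
    [0,0,-0.086,0,0,0,0],
    [0,0,-0.091,0,0,0,0],
    [0,0,-0.094,0,0,0,0],
    [0,0,-0.096,0,0,0,0],
    [0,0,-0.096,0,0,0,0],
    [0,0,-0.096,0,0,0,0],
  ],
)

```text
time: 14.45
tcp_pos: [0.4775, -0.2311, 0.2272]
tcp_rot: [0.353, 1.541, -0.354]
ft_force: [-0.7, 0.2, -1.4]
grip_width: 0.0256
```

>>> servo_tool(
  commands=[
    [0,0,-0.0005,0,0,0,0],
    [0,0,-0.001,0,0,0,0],
    [0,0,-0.001,0,0,0,0],
  ],
)

```text
time: 14.75
tcp_pos: [0.4775, -0.2311, 0.2263]
tcp_rot: [0.353, 1.541, -0.354]
ft_force: [-0.6, -0.2, 2.1]
grip_width: 0.0259
```

>>> servo_tool(
  commands=[
    [0,0,0,0,0,0,0.35],
    [0,0,0,0,0,0,0.45],
    [0,0,0,0,0,0,0.6],
    [0,0,0,0,0,0,0.8],
    [0,0,0,0,0,0,1],
    [0,0,0,0,0,0,1],
    [0,0,0,0,0,0,1],
    [0,0,0,0,0,0,1],
    [0,0,0,0,0,0,1],
  ],
)

```text
time: 15.65
tcp_pos: [0.4774, -0.231, 0.2257]
tcp_rot: [0.353, 1.542, -0.353]
ft_force: [-0.3, -0.4, 0.3]
grip_width: 0.0905
```

>>> servo_tool(
  commands=[
    [0,0,0.01,0,0,0,1],
    [0,0,0.03,0,0,0,1],
    [0,0,0.055,0,0,0,1],
    [0,0,0.08,0,0,0,1],
    [0,0,0.105,0,0,0,1],
    [0,0,0.13,0,0,0,1],
    [0,0,0.145,0,0,0,1],
    [0,0,0.15,0,0,0,1],
    [0,0,0.15,0,0,0,1],
    [0,0,0.15,0,0,0,1],
  ],
)

```text
time: 16.65
tcp_pos: [0.477, -0.2309, 0.3751]
tcp_rot: [0.354, 1.543, -0.353]
ft_force: [0.2, 0.4, 0.4]
grip_width: 0.0937
```

```bash
python3 - <<'E'
from h import *
a=viewer.grab_frame("side")[:,:,::-1];b=viewer.grab_frame("wrist")[:,:,::-1]
cv2.imwrite("pics/end.png",cv2.resize(np.hstack([a,b]),(800,300)))
cv2.imwrite("pics/ends.png",cv2.resize(a[180:290,290:430],None,fx=5,fy=5))
s=cv2.imread("pics/side0.png")
g=lambda im:cv2.inRange(cv2.cvtColor(np.ascontiguousarray(im),cv2.COLOR_BGR2HSV),(50,80,20),(85,255,255))[180:230,320:380]
for im in(s,a):
    m=cv2.moments(g(im),True);print("green",m["m00"],320+m["m10"]/m["m00"],180+m["m01"]/m["m00"])
E
```

```text
green 182.0 345.16483516483515 211.8186813186813
green 190.0 345.7473684210526 211.75263157894736
```

View pics/end.png

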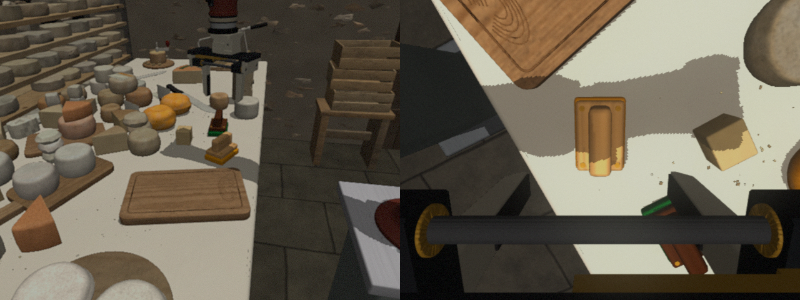

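View pics/ends.png

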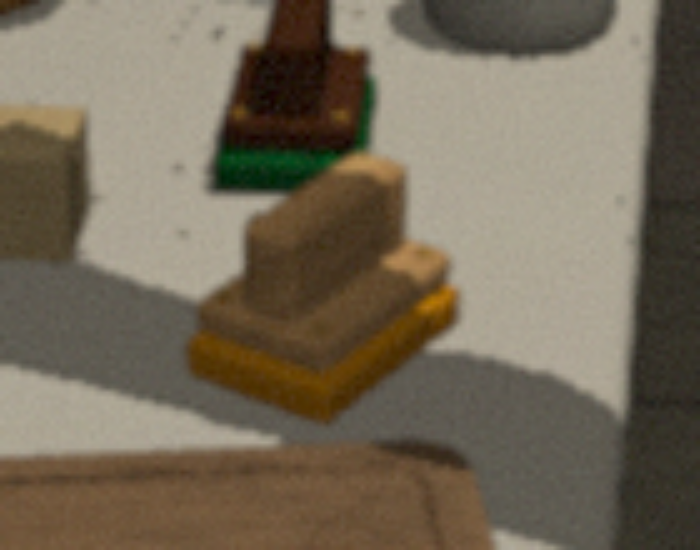

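The block stands upright on its felt, released and clear of the board. The green block hasn't moved. I'll hand in.

```bash
python3 -c "
from bench import workorder
print(workorder.hand_in())"
```

```text
the job is handed in; nothing more can be done
None
```

I waxed the board in one stroke and handed the job in after about 17 s of robot time; the hand-in gives no verdict.

- **Stroke:** I gripped the wax block (jaws read 25.7 mm, against 26 mm nominal) and turned it square to the board. It was pressed down 6 mm at the near end, at board y = -90 mm, and rubbed along the centre line to y = +92 mm at about 50 mm/s. The last reading put it under 1 mm off the line.
- **Pressure:** The net push was about 7–8 N wherever I read it. The wrist showed 5.0 to 6.4 N, and I added about 1.5–2 N for the weight of the held block.
- **Set-down:** I lifted the block and put it back on the free counter where it first stood. It touched down at about 3–4 N before I opened the jaws.
- **Last checks:** The side and wrist pictures show the wax block upright on its felt, released and clear of the board. The green sole's position in the side picture moved by less than one pixel, so the green block has not moved.

No check failed or disagreed.

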